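# Ease the flat-handled scraper out of its case and stand it in the mug

## Task

One of the three plaster scrapers in the foam-lined case has a plain flat, straight handle. Take it by the handle, ease it up out of its tight cutout (small wiggles help), and stand it blade down in the white mug so that it can be washed. Leave the other two scrapers seated in the case, and do not knock over the mug.

Things in the scene. Friction and masses are not known exactly. Their poses are not given: they have to be found in the camera images.
- flat_scraper_handle (a point): Scraper to take: 122 mm, 70 g; steel blade 8 x 16 x 52 mm, brass ferrule 12 x 27 x 6, flat straight wooden handle 14 mm thick, 26 wide, 64 high. Point: middle of the wooden handle, 90 mm from the blade's end, 32 below the top, 38 above the case. z along the tool, away from the blade (up at the start); x through the handle's thickness, y across its width. Starts upright in the case; fingers fit on both flat sides.
- flat_scraper_tip (a point): Middle of the end of the same scraper's blade, 90 mm from the middle of its handle; same axes.
- tool_case: Case fixed to the bench: wooden tray with dark foam, 88 (x) x 234 (y) x 60 mm high, origin under its centre. Three scrapers stand in cutouts at y = -72, 0 and 72 mm, in any order, blades 52 mm deep, 70 mm standing out, with the same x and y axes as the case. The springy foam clasps each blade's flat sides: drawing one takes a firm grip and a pull of 6 to 12 N over 50 mm, less with wiggles of 1 to 2 mm.
- mug: White enamel mug without a handle, open on top, loose, 0.3 kg: 76 mm high, 70 to 76 mm across outside, about 58 inside, floor 2 mm thick. Origin at the centre of its underside, z up. It stands on the bench to the right of the case, nearer or farther than a similar-sized terracotta clay pot, which is a bystander.
- knob_scraper: Another scraper of the set, with a round knob (34 mm) for a handle; stays in the case. Origin at the middle of its blade's end, z up along the tool.
- tee_scraper: Another scraper of the set, with a round crossbar (20 mm thick, 56 mm long) for a handle; stays in the case. Origin at the middle of its blade's end, z up along the tool.

How it is judged:
By the outcome, as a careful person would: the job done as asked, in the order asked, and still so for the second after the job is handed in, with the robot touching nothing.
It also fails if it takes over 51 s, if anything falls off the work surface, if the arm or the gripper's body presses on something with over 40 N, if the wrist force passes 120 N, or if a joint passes its speed limit or range.

## Robot

A 7-joint arm with a two-finger parallel gripper is mounted at the origin on a cart in front of the work surface, level with it; the furniture and walls round the work are solid. World frame = base frame: x ahead of the robot, y to its left, z up, the work surface at z = 0. Lengths are in m, angles in degrees, forces in N, time in s.
With the tool pointing down it reaches from about 0.425 to 0.95 m from the base axis. Payload 16.7 kg.
Tool frame: the origin (TCP) lies at the very end of the fingers, on their centre line; the grasp point (between the pads) lies grip_depth behind it (grip_depth is the distance from the TCP to the grasp point, in m); z points along the fingers, y is the line along which they close (so a half turn about z gives the same grasp; the last joint's range is limited). The gripper opens to 94 mm and grips with 3 to 60 N. Pads are 16 mm wide; open, the fingers measure 119 mm over their backs; the gripper's body (75 mm by 177 mm) begins 78 mm behind the grasp point.
Start: joints at [57.611, 24.414, 4.234, 92.017, -1.954, 63.644, -3.845], TCP at [0.273, -0.617, 0.205] pointing down, gripper open.
Joint ranges: [-163.25, 163.25], [-28.42, 122.38], [-70.27, 78.77], [12.13, 141.07], [-58.53, 238.53], [9.26, 117.41], [-156.51, 156.51]. Speed limits (degrees/s): [108.29, 108.29, 136.94, 136.94, 172.46, 172.46, 172.46].

## Interface

Orientations are given as a 3x3 rotation matrix whose columns are the frame's x, y, z axes.
In Python, from bench import * gives the robot as it stands.
- The arm moves only by the shell command python3 -m pendant 'ROWS' [OPENING] [FORCE]. ROWS is text: rows parted by semicolons, each of 4 numbers parted by spaces: the shift along the world's x, y, z in units of 25 mm (1.0 is 25 mm), then the turn about the world's z in units of 5 degrees (1.0 is 5 degrees). In form: x y z yaw; .... A call has 1 to 20 rows; each row shifts and turns the commanded pose from where the row before left it; what a row does not reach is not made up. A row lasts 1/8 s, in which the tool goes at most 62.5 mm and 10.7 degrees, less where a joint would pass 70% of its speed; a pose out of reach is approached as far as the arm can. A call is refused whole if a number of a shift passes 1 or a number of a turn 1, either way. A call with a gripper value outside its range is refused whole. OPENING is the finger opening in mm, from 0 to 94, set as the call begins (- or left out, the last holds). The fingers move at their own pace and stop on an object; FORCE is the grip in N (left out, the last holds). Time passes only in rows, so rows that do not move let the fingers close. It gives the time, the measured TCP pose, the force, the opening and the grip force at its end, in the units of the state.
- get_state(): the state, without advancing time (a new reading comes with each control period).
- snapshot(name): name is "scene" or "top" or "wrist"; returns a dict with "image" (400x640x3 uint8, blue, green, red), "z_map" (400x640 float32, m along the optical axis (not along the pixel's ray), 0 where there is no reading), "intrinsics" (3x3 intrinsics, pixels), "k1" (the pictures are not rectified: a ray, as slopes to the right and down, at radius r is drawn at 1 + k1 r^2 times it, then the intrinsics apply), "world_from_camera" (4x4, takes a point from camera to world coordinates). Camera axes: x right, y down, z forward; pixel columns grow to the right and rows downward; lengths in m; the calibration is good to about 2 mm. A picture is of the moment at which its call begins.
- job_done(): hands the job in; it is judged then, once.
The state is a dict: "time_s": time; "q": joint angles; "qvel": joint speeds; "tau": joint torques, N m; "eef_pos": TCP position; "tcp_rot": TCP orientation; "ft_force": force on the tool from outside, world axes, zero at the start; "wrist_torque": the same for the moment, N m; "opening": finger opening in m; "grip_force": force on a finger pad.
Only numpy, scipy, OpenCV 4.12 (cv2) and the standard library are available. Lean on these libraries where they do the work, as an engineer would, in place of code of your own. Each camera call takes 0.05 s, during which the arm holds its last target. There are 200 camera calls.

## Working session

There is one attempt and no reset: what is moved stays moved. The work goes in short steps, Python scripts to look and compute and a shell command to move; the robot and the scene stay as the last step left them, time stands still between calls to the robot, and variables do not carry over. Pictures are saved under pics/ and viewed, at most 10 in all, crops included, and the job is handed in when it is done.

```bash
ls; mkdir -p pics
cat > h.py <<'E'
from bench import *
import numpy as np, cv2
def pts(s):
    K=s["intrinsics"];h,w=s["z_map"].shape
    u,v=np.meshgrid(np.arange(w),np.arange(h))
    x=(u-K[0,2])/K[0,0];y=(v-K[1,2])/K[1,1];a,b=x.copy(),y.copy()
    for _ in range(10):
        f=1+s["k1"]*(a*a+b*b);a=x/f;b=y/f
    z=s["z_map"];P=np.stack([a*z,b*z,z,np.ones_like(z)],-1)@np.array(s["world_from_camera"]).T
    P=P[...,:3];P[z==0]=np.nan
    return P
E
python3 - <<'E'
from h import *
for n in("scene","top"):
    s=snapshot(n);cv2.imwrite(f"pics/{n}0.png",s["image"]);np.savez(f"{n}0.npz",im=s["image"],P=pts(s));print(np.round(s["world_from_camera"],3),s["intrinsics"],s["k1"])
st=get_state();print(st)
import bench;print([k for k in dir(bench) if 'grip' in k], getattr(bench,'grip_depth',None))
E
```

```text
pics
[[-0.839 -0.303  0.451  0.137]
 [-0.543  0.463 -0.7    0.601]
 [ 0.003 -0.833 -0.554  0.566]
 [ 0.     0.     0.     1.   ]] [[423.20035938   0.         319.13814858]
 [  0.         423.20035938 194.2808685 ]
 [  0.           0.           1.        ]] -0.07631558156044803
[[-0.021 -0.992  0.122  0.443]
 [-0.999  0.025  0.034 -0.007]
 [-0.037 -0.122 -0.992  0.919]
 [ 0.     0.     0.     1.   ]] [[381.33023227   0.         325.65356759]
 [  0.         381.33023227 200.85448454]
 [  0.           0.           1.        ]] -0.05354900641301914
{'time_s': 0.1, 'q': array([57.61241545, 24.44598343,  4.23228711, 92.04687637, -1.95332831,
       63.64509641, -3.84359012]), 'qvel': array([-0.03747927, -0.04441135,  0.0538148 , -0.00812665, -0.04776603,
        0.0461958 , -0.10325745]), 'tau': array([ 1.15813393e-02, -9.37464881e+01,  3.67769323e+00, -4.55038369e+01,
       -4.88956680e-02,  1.68241281e-02,  1.05106071e-04]), 'eef_pos': array([ 0.27243511, -0.61715185,  0.20486014]), 'tcp_rot': array([[ 9.14815173e-01,  4.03872380e-01, -5.47114296e-04],
       [ 4.03872740e-01, -9.14814621e-01,  1.00944910e-03],
       [-9.28195492e-05, -1.14442390e-03, -9.99999341e-01]]), 'ft_force': array([-0.79844086,  0.02483497,  0.42445063]), 'wrist_torque': array([0.00921119, 0.00195894, 0.01724931]), 'grip_force': 0.0, 'opening': 0.09408197813015064}
['grip_depth'] 0.0188
```

View pics/top0.png

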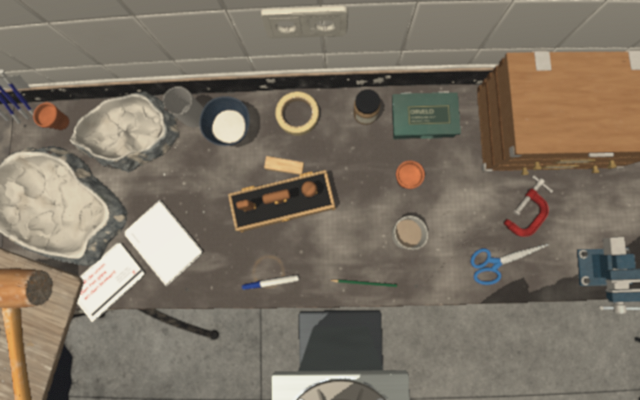

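View pics/scene0.png

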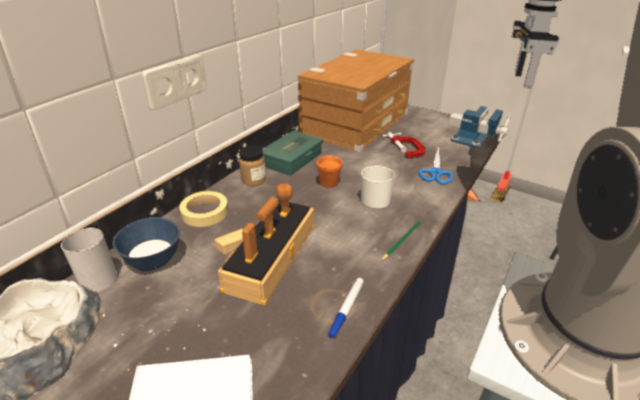

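The mug (white) is at top-view pixel (410,232), and the clay pot at (410,175). The case is centred near (282,200). Its scrapers, left to right, are flat (243,204), tee (275,197) and knob (309,188). The scene view agrees, with the flat handle nearest at (250,243).

Run:
```python
from h import *
d=np.load("top0.npz");im,P=d["im"],d["P"]
z=P[...,2]
box=np.zeros(z.shape,bool);box[160:240,220:345]=1
m=box&(z>.045)&(z<.075)
r=cv2.minAreaRect(P[m][:,:2].astype(np.float32)*1000);print("case",r,np.median(z[m]))
hm=box&(z>.1)
n,l,st,c=cv2.connectedComponentsWithStats(hm.astype(np.uint8))
for i in range(1,n):
    q=P[l==i]
    if len(q)>8: print(len(q),c[i],q.mean(0).round(4),q[:,2].max().round(4),cv2.minAreaRect(q[:,:2].astype(np.float32)*1000))
mm=np.zeros(z.shape,bool);mm[205:262,380:440]=1
q=P[mm&(z>.065)&(z<.1)];print("mug",len(q),cv2.minEnclosingCircle(q[:,:2].astype(np.float32)*1000),np.median(q[:,2]))
d=np.load("scene0.npz");im,P=d["im"],d["P"];z=P[...,2]
b=np.zeros(z.shape,bool);b[215:270,235:262]=1
q=P[b&(z>.08)&(z<.14)];print("flat scene",len(q),q.mean(0),q.min(0),q.max(0))
b[:]=0;b[155:215,350:405]=1
q=P[b&(z>.066)&(z<.09)];print("mug",len(q),cv2.minEnclosingCircle(q[:,:2].astype(np.float32)*1000),q[:,2].max())
b[:]=0;b[180:300,215:320]=1
q=P[b&(z>.05)&(z<.066)];print("case",cv2.minAreaRect(q[:,:2].astype(np.float32)*1000))
```

```text
case ((556.8060913085938, 127.35335540771484), (96.03533935546875, 234.93475341796875), 12.124083518981934) 0.05961887852533776
178 [308.7247191  188.21910112] [0.5687 0.0553 0.1228] 0.13 ((569.8185424804688, 55.15990447998047), (29.90224266052246, 29.9936580657959), 85.8290786743164)
243 [275.75720165 195.72016461] [0.5541 0.1251 0.1256] 0.1306 ((554.9278564453125, 125.90213775634766), (19.37423324584961, 54.76771926879883), 11.958866119384766)
112 [243.17857143 203.94642857] [0.5385 0.195  0.1244] 0.1332 ((539.1056518554688, 196.97499084472656), (13.841365814208984, 26.438528060913086), 11.432087898254395)
mug 137 ((471.48089599609375, -163.96481323242188), 38.206031799316406) 0.07393808734320495
flat scene 398 [0.53567533 0.19910345 0.10995381] [0.52885729 0.15348976 0.08036306] [0.55617307 0.21221213 0.13178371]
mug 242 ((472.7468566894531, -162.31976318359375), 38.02463150024414) 0.07698372154980337
case ((555.0532836914062, 128.2210693359375), (92.19466400146484, 235.45848083496094), 11.869579315185547)
```

```bash
python3 -m pendant '.5 1 .05 .5;.5 1 .05 .5;.5 1 .05 .5;.5 1 .05 .5;.5 1 .05 .5;.5 1 .05 .5;.5 1 .05 .5;.5 1 .05 .5;.5 1 .05 .5;.5 1 .05 .5;.5 1 .05 .5;.5 1 .05 .5;.5 1 .05 .5;.5 1 .05 .5;.5 1 .05 .5;.5 1 .05 .5;.5 1 .05 .5;.5 1 .05 .5;.5 1 .05 .5;.5 1 .05 .5' 60 && python3 -m pendant '.06 1 0 .4;.06 1 0 .4;.06 1 0 .4;.06 1 0 .4;.06 1 0 .4;.06 1 0 .4;.06 1 0 .4;.06 1 0 .4;.06 1 0 .4;.06 1 0 .4;.06 1 0 .4;.04 1 0 .6;0 .56 0 .68;0 0 0 0;0 0 0 0'
python3 - <<'E'
from h import *
s=get_state();print(s["time_s"],s["eef_pos"],s["q"],s["tcp_rot"],s["opening"])
s=snapshot("wrist");P=pts(s);cv2.imwrite("pics/w1.png",s["image"]);np.savez("w1.npz",im=s["image"],P=P)
z=P[...,2];m=(z>.115)&(z<.14)&(P[...,0]>.48)&(P[...,0]<.62)&(P[...,1]>0)&(P[...,1]<.25)
n,l,st,c=cv2.connectedComponentsWithStats(m.astype(np.uint8))
for i in range(1,n):
    q=P[l==i]
    if len(q)>80: print(len(q),c[i],q.mean(0).round(4),q[:,2].max().round(4),cv2.minAreaRect(q[:,:2].astype(np.float32)*1000))
E
```

```text
time_s: 2.6
eef_pos: [0.5234, -0.1158, 0.2306]
tcp_rot: [[0.276, 0.961, -0.0], [0.961, -0.276, 0.0], [0.0, -0.0, -1.0]]
ft_force: [0.2, -0.2, -0.1]
opening: 0.06
grip_force: 0.0
time_s: 4.47
eef_pos: [0.5403, 0.1956, 0.2304]
tcp_rot: [[-0.21, 0.978, -0.0], [0.978, 0.21, -0.0], [-0.0, -0.0, -1.0]]
ft_force: [1.2, -0.0, -0.0]
opening: 0.0598
grip_force: 0.0
4.475 [0.54027393 0.19561141 0.23035141] [  2.14720696  16.96390802 -34.5252448  101.80251886  10.57759347
  64.49833495 -23.66259557] [[-2.10227167e-01  9.77652546e-01 -1.93631284e-04]
 [ 9.77652466e-01  2.10227052e-01 -4.92662539e-04]
 [-4.40946251e-04 -2.92875152e-04 -9.99999860e-01]] 0.05976707765450937
491 [315.6802444  195.46843177] [0.539  0.1982 0.1283] 0.1314 ((539.5724487304688, 196.9038848876953), (13.924922943115234, 25.573612213134766), 12.29963207244873)
1203 [315.98503741 269.10806318] [0.554  0.1292 0.1252] 0.1297 ((554.7318725585938, 126.5677719116211), (19.06769561767578, 56.592430114746094), 11.646857261657715)
```

View pics/w1.png

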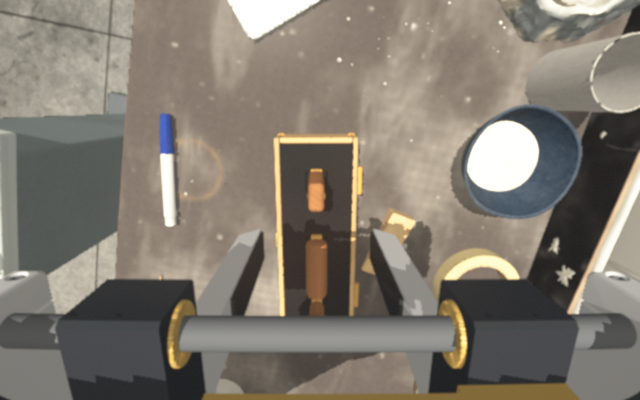

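The wrist view shows the flat handle at (316,195) and the tee at (316,265). The handle measures 14 x 26 mm with its top at 0.130, as it should. I'll go down and grip high, so the fingers stay above the mug rim later.

```bash
python3 -m pendant '-.03 .06 -.8 0;0 0 -.8 0;0 0 -.8 0;0 0 -.8 0;0 0 -.8 0;0 0 -.8 0;0 0 -.5 0;0 0 -.28 0;0 0 0 0;0 0 0 0' && python3 -m pendant '0 0 0 0;0 0 0 0;0 0 0 0;0 0 0 0;0 0 0 0;0 0 0 0' 0 50
```

```text
time_s: 5.78
eef_pos: [0.5397, 0.1982, 0.0915]
tcp_rot: [[-0.212, 0.977, 0.001], [0.977, 0.212, 0.0], [0.0, 0.001, -1.0]]
ft_force: [0.4, -0.0, -0.5]
opening: 0.0603
grip_force: 0.0
time_s: 6.52
eef_pos: [0.5393, 0.198, 0.0909]
tcp_rot: [[-0.212, 0.977, -0.0], [0.977, 0.212, 0.0], [0.0, -0.0, -1.0]]
ft_force: [1.4, 0.6, 0.4]
opening: 0.0135
grip_force: 50.0
```

```bash
python3 -m pendant '.05 .01 .1 0;-.1 -.02 .1 0;.1 .02 .1 0;-.1 -.02 .1 0;.1 .02 .1 0;-.1 -.02 .1 0;.1 .02 .1 0;-.1 -.02 .1 0;.1 .02 .1 0;-.05 -.01 .1 0'; python3 -m pendant '.05 .01 .1 0;-.1 -.02 .1 0;.1 .02 .1 0;-.1 -.02 .1 0;.1 .02 .1 0;-.1 -.02 .1 0;.1 .02 .1 0;-.1 -.02 .1 0;.1 .02 .1 0;-.05 -.01 .1 0;0 0 .2 0;0 0 .3 0'
```

```text
time_s: 7.78
eef_pos: [0.5393, 0.198, 0.116]
tcp_rot: [[-0.212, 0.977, -0.0], [0.977, 0.212, -0.0], [0.0, -0.0, -1.0]]
ft_force: [-0.4, -0.1, -8.4]
opening: 0.0137
grip_force: 50.0
time_s: 9.28
eef_pos: [0.5399, 0.1983, 0.1545]
tcp_rot: [[-0.212, 0.977, 0.001], [0.977, 0.212, 0.0], [0.0, 0.001, -1.0]]
ft_force: [0.2, -0.6, -0.9]
opening: 0.0137
grip_force: 50.0
```

```bash
python3 -m pendant '0 0 .5 0;0 0 1 0;0 0 1 0;0 0 1 0;0 0 .5 0;0 0 0 0;0 0 0 0'
python3 - <<'E'
from h import *
s=snapshot("scene");cv2.imwrite("pics/s2.png",cv2.resize(s["image"][0:300,150:420],None,fx=2,fy=2));P=pts(s);np.savez("s2.npz",im=s["image"],P=P)
p=get_state()["eef_pos"];print(p)
m=(np.hypot(P[...,0]-p[0],P[...,1]-p[1])<.05)&(P[...,2]>.1)&(P[...,2]<.3)
hsv=cv2.cvtColor(s["image"],cv2.COLOR_BGR2HSV)
for r in np.arange(.12,.30,.01):
    k=m&(abs(P[...,2]-r)<.005)
    if k.sum()>2: print(r.round(2),k.sum(),P[k].mean(0).round(4),np.median(hsv[k],0),np.ptp(P[k],0).round(3))
E
```

```text
time_s: 10.15
eef_pos: [0.539, 0.1978, 0.2527]
tcp_rot: [[-0.212, 0.977, -0.001], [0.977, 0.212, -0.0], [-0.0, -0.001, -1.0]]
ft_force: [1.0, -0.0, -0.5]
opening: 0.014
grip_force: 50.0
[0.53900079 0.19778575 0.25254184]
0.12 47 [0.5465 0.1532 0.1205] [ 13. 175. 125.] [0.018 0.008 0.01 ]
0.13 17 [0.5477 0.1518 0.1267] [ 13. 175. 130.] [0.011 0.007 0.003]
0.17 18 [0.5359 0.2012 0.1727] [ 18.  31. 137.] [0.006 0.015 0.004]
0.18 48 [0.536  0.2004 0.1797] [ 19.   29.  150.5] [0.008 0.016 0.01 ]
0.19 51 [0.5362 0.201  0.1899] [ 19.  29. 156.] [0.008 0.018 0.01 ]
0.2 48 [0.5357 0.1998 0.1999] [ 19.5  29.  150. ] [0.009 0.016 0.01 ]
0.21 52 [0.5362 0.2006 0.2097] [ 19.  29. 144.] [0.008 0.018 0.01 ]
0.22 42 [0.5356 0.2004 0.2197] [ 17.  76. 139.] [0.011 0.025 0.01 ]
0.23 83 [0.5343 0.2029 0.2294] [ 17. 180. 158.] [0.012 0.029 0.01 ]
0.24 83 [0.5338 0.2033 0.2398] [ 13. 176. 147.] [0.012 0.024 0.01 ]
0.25 76 [0.5345 0.2043 0.2493] [ 13. 174. 155.] [0.021 0.028 0.01 ]
0.26 121 [0.5359 0.2077 0.2605] [ 13.  49. 167.] [0.039 0.025 0.009]
0.27 175 [0.5323 0.2053 0.27  ] [ 13.  32. 166.] [0.037 0.027 0.01 ]
0.28 174 [0.5332 0.2057 0.28  ] [ 13.  32. 157.] [0.039 0.028 0.01 ]
0.29 213 [0.5345 0.2044 0.2902] [ 13.  32. 136.] [0.039 0.027 0.01 ]
```

View pics/s2.png

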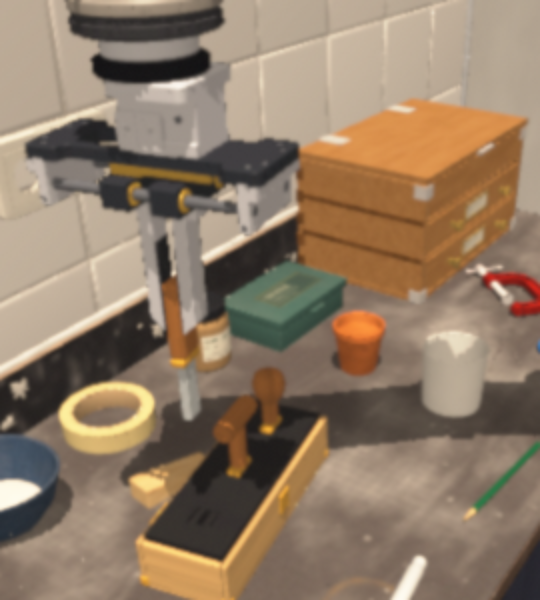

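The scraper is free of the foam and hangs vertically (crop: tip near (190,415)), with its blade end at z≈0.17. The other two scrapers are still seated. Next I'll carry it over the mug.

```bash
python3 -m pendant '0 -.5 0 0;-.2 -.9 0 0;-.2 -1 0 0;-.2 -1 0 0;-.2 -1 0 0;-.2 -1 0 0;-.2 -1 0 0;-.2 -1 0 0;-.2 -1 0 0;-.2 -1 0 0;-.2 -1 0 0;-.2 -1 0 0;-.2 -1 0 0;-.2 -1 0 0;-.08 -.7 0 0;0 -.34 0 0;0 0 0 0;0 0 0 0;0 0 0 0'
python3 - <<'E'
from h import *
st=get_state();print(st["time_s"],st["eef_pos"])
for n in("scene","wrist"):
    s=snapshot(n);P=pts(s);z=P[...,2];np.savez(n+"3.npz",im=s["image"],P=P);cv2.imwrite(f"pics/{n}3.png",s["image"])
    R=np.hypot(P[...,0]-.472,P[...,1]+.163)
    q=P[(R<.05)&(z>.066)&(z<.085)];print(n,"mug",len(q),cv2.minEnclosingCircle(q[:,:2].astype(np.float32)*1000))
    for r in (.175,.19,.21):
        k=(R<.03)&(abs(z-r)<.007)
        if k.sum(): print("blade",r,k.sum(),P[k].mean(0).round(4))
    print("lowest",np.nanmin(z[(R<.03)&(z>.12)],initial=9))
E
```

```text
time_s: 12.58
eef_pos: [0.4725, -0.1623, 0.2535]
tcp_rot: [[-0.213, 0.977, 0.0], [0.977, 0.213, 0.0], [0.0, 0.0, -1.0]]
ft_force: [0.3, -0.2, -1.5]
opening: 0.0136
grip_force: 50.0
12.575 [ 0.4725316  -0.16227633  0.25349304]
scene mug 246 ((472.60906982421875, -163.13278198242188), 37.73637008666992)
blade 0.175 25 [ 0.4719 -0.1571  0.1766]
blade 0.19 30 [ 0.4715 -0.1565  0.1899]
blade 0.21 31 [ 0.4714 -0.1567  0.2097]
lowest 0.17116346442390262
wrist mug 502 ((471.97882080078125, -163.9999542236328), 37.89390563964844)
blade 0.175 32 [ 0.4712 -0.1561  0.177 ]
blade 0.19 54 [ 0.4711 -0.1561  0.1907]
blade 0.21 11 [ 0.4711 -0.1559  0.204 ]
lowest 0.17252431256050121
```

View pics/wrist3.png

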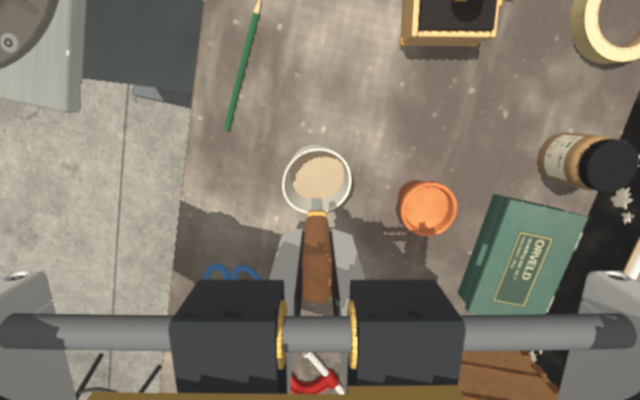

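The mug, at (317,180), is directly under the blade. Both views put its centre within about 1 mm of the tool axis. I'll lower.

```bash
python3 -m pendant '0 -.03 -.6 0;0 0 -.8 0;0 0 -.8 0;0 0 -.8 0;0 0 -.8 0;0 0 -.8 0;0 0 -.8 0;0 0 -.5 0;0 0 -.3 0;0 0 -.2 0;0 0 -.1 0;0 0 -.1 0;0 0 0 0;0 0 0 0'
```

```text
time_s: 14.42
eef_pos: [0.4725, -0.1638, 0.0886]
tcp_rot: [[-0.212, 0.977, 0.0], [0.977, 0.212, -0.0], [-0.0, 0.0, -1.0]]
ft_force: [-0.4, -0.7, -1.6]
opening: 0.0138
grip_force: 50.0
```

Now small steps down until the blade touches the floor.

```bash
python3 -m pendant '0 0 -.06 0;0 0 -.06 0;0 0 0 0;0 0 0 0'
```

```text
time_s: 14.92
eef_pos: [0.4723, -0.1637, 0.0854]
tcp_rot: [[-0.212, 0.977, -0.0], [0.977, 0.212, 0.0], [0.0, -0.0, -1.0]]
ft_force: [-0.3, -0.9, -1.0]
opening: 0.0136
grip_force: 50.0
```

```bash
python3 -m pendant '0 0 -.04 0;0 0 0 0;0 0 0 0'
```

```text
time_s: 15.3
eef_pos: [0.4725, -0.1637, 0.0848]
tcp_rot: [[-0.212, 0.977, 0.0], [0.977, 0.212, -0.0], [-0.0, 0.0, -1.0]]
ft_force: [-1.5, 0.8, 6.3]
opening: 0.0137
grip_force: 50.0
```

```bash
python3 -m pendant '0 0 0 0;0 0 0 0;0 0 0 0;0 0 0 0;0 0 0 0' 20 10; python3 -m pendant '0 0 0 0;0 0 0 0;0 0 0 0;0 0 0 0;0 0 0 0;0 0 0 0' 60;  python3 -m pendant '0 0 0 0;0 0 0 0;0 0 0 0;0 0 0 0;0 0 0 0' 90
python3 - <<'E'
from h import *
s=snapshot("scene");cv2.imwrite("pics/s4.png",cv2.resize(s["image"][50:250,200:460],None,fx=3,fy=3))
E
```

```text
time_s: 15.92
eef_pos: [0.4723, -0.1637, 0.0844]
tcp_rot: [[-0.212, 0.977, -0.0], [0.977, 0.212, 0.0], [0.0, -0.0, -1.0]]
ft_force: [0.4, -0.6, -0.7]
opening: 0.0199
grip_force: 0.0
time_s: 16.68
eef_pos: [0.4724, -0.1637, 0.0845]
tcp_rot: [[-0.212, 0.977, -0.0], [0.977, 0.212, 0.0], [0.0, -0.0, -1.0]]
ft_force: [-0.4, 0.1, -0.6]
opening: 0.0598
grip_force: 0.0
time_s: 17.3
eef_pos: [0.4724, -0.1637, 0.0845]
tcp_rot: [[-0.212, 0.977, -0.0], [0.977, 0.212, 0.0], [0.0, -0.0, -1.0]]
ft_force: [-0.2, -0.5, 0.2]
opening: 0.0897
grip_force: 0.0
```

View pics/s4.png

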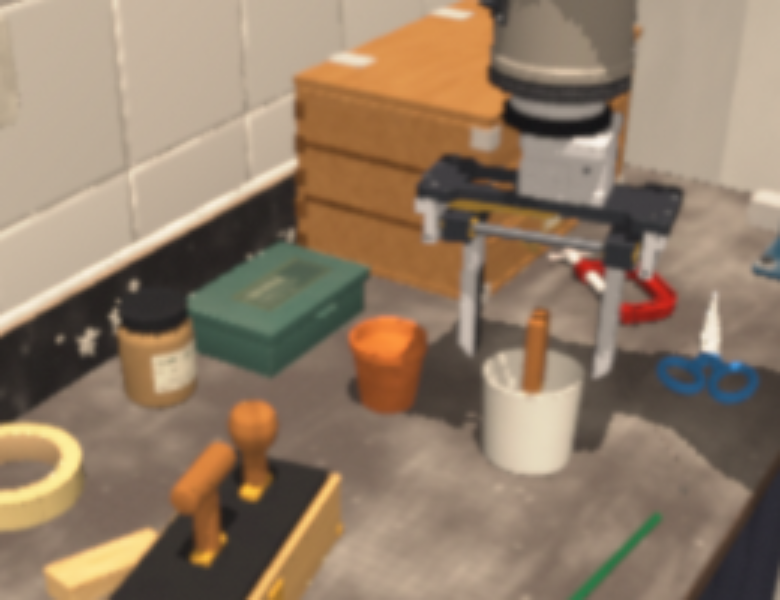

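The scraper stands in the mug at crop pixel (537,350), clear of both open fingers. I'll retreat straight up.

```bash
python3 -m pendant '0 0 .2 0;0 0 .4 0;0 0 .8 0;0 0 1 0;0 0 1 0;0 0 1 0;0 0 1 0;0 0 .8 0;0 0 0 0;0 0 0 0;0 0 0 0;0 0 0 0;0 0 0 0;0 0 0 0'
python3 - <<'E'
from h import *
s=snapshot("scene");cv2.imwrite("pics/s5.png",cv2.resize(s["image"][50:250,200:460],None,fx=3,fy=3))
E
```

```text
time_s: 19.1
eef_pos: [0.4723, -0.1637, 0.2393]
tcp_rot: [[-0.212, 0.977, -0.0], [0.977, 0.212, 0.0], [0.0, -0.0, -1.0]]
ft_force: [0.7, -0.2, 0.5]
opening: 0.09
grip_force: 0.0
```

View pics/s5.png

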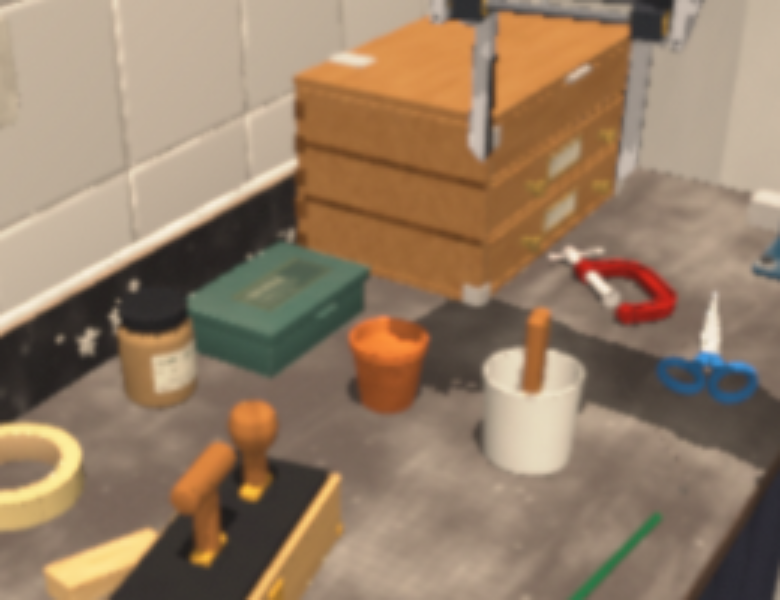

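The scraper is still standing in the upright mug at crop pixel (537,350), and nothing touches the gripper. The other two scrapers are seated, at (205,500) and (255,450).

```bash
python3 -c "from bench import *; print(job_done())"
```

```text
the job is handed in; nothing more can be done
None
```

The flat-handled scraper stands blade down in the upright white mug, the other two scrapers are still seated in the case, and I handed the job in at about 19 s of the 51 s allowed.

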